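# Fill the gap in the aquarium caddy

### The job

I am packing the top tier of the aquarium caddy, and there is one gap left in its row between the purple food tub and the white test-kit box. Take the cork filler block that fits that gap, the middle one of the three thicknesses, and set it upright in the gap, down on the tier's floor, so that nothing can slide about. The tub must stay where it is in the tier, and leave the thickest cork block where it stands.

Things in the scene. Friction and masses are not known exactly. Their poses are not given: they have to be found in the camera images.
- tier: Fixed open tray of smoked acrylic, 98 (x) x 220 (y) x 42 mm high, walls and floor 4 mm. Origin: centre of underside; yaw within 15 deg of 0. In it the tub at the +y end, a loose white test kit 84 x 88 x 44 mm high at the -y end, between them the gap: 46 mm in y, 90 in x, centre x 0, y +6 mm, floor 4 mm above the origin. Tub and kit tops: 50, 48 mm above the origin. (Two empty tiers stand aside.)
- food_tub: Closed purple food tub with lilac lid, square 76 x 76 mm, 46 mm high, 0.22 kg, loose, standing in the tier at its +y end, its centre at about x = 0, y = +67 mm in the tier's frame. Origin: centre of its underside.
- middle_block: Cork block that fits: 60 (x) x 36 (y) x 50 mm high, 0.06 kg; foot tapers over its lowest 14 mm to 24 mm in y. On top a centred white plastic tab to grip, 26 (x) x 22 (y), 50 to 90 mm above the underside. Origin: centre of underside. Either way round is right. Three such blocks, 20, 36, 64 mm thick in y, stand in a row on the robot's side of the tier in any order, yaw within 17 deg of 0.
- thick_block: The thickest cork filler block, 60 (x) x 64 (y) mm, 50 mm high with the same tab: too thick for the gap, stays where it is. Origin: centre of the underside.
Mind the look-alikes: they are no part of the job. What is shaped like the middle_block but turquoise is not meant.

How it is judged:
By the outcome, as a careful person would: the job done as asked, in the order asked, and still so for the second after the job is handed in, with the robot touching nothing.
It also fails if it takes over 37 s, if anything falls off the work surface, if the arm or the gripper's body presses on something with over 40 N, if the wrist force passes 120 N, or if a joint passes its speed limit or range.

### The arm

A 6-joint arm with a two-finger parallel gripper is mounted at the origin on the work surface. World frame = base frame: x ahead of the robot, y to its left, z up, the work surface at z = 0. Lengths are in m, angles in degrees, forces in N, time in s.
With the tool pointing down it reaches from about 0.25 to 0.725 m from the base axis. Payload 9.7 kg.
Tool frame: the origin (TCP) lies on the centre line of the jaws, within the pads' length; the fingertips stand 17 mm ahead of it and the grasp point (between the pads) lies 2 mm behind it (bot.tip_extent is the distance from the TCP to the fingertips, in m); z points along the fingers, y is the line along which they close (so a half turn about z gives the same grasp; the last joint's range is limited). The gripper opens to 85 mm and grips with 20 to 120 N. Pads are 22 mm wide; open, the fingers measure 114 mm over their backs; the gripper's body (76 mm by 85 mm) begins 54 mm behind the grasp point. The pads swing forward as they close: fully open they stand 13 mm farther back than shut.
Start: joints at [68.526, 4.979, 10.078, 95.1, 0, 90], TCP at [0.201, 0.512, 0.248] pointing down, gripper open.
Joint ranges: [-179.16, 179.16], [-48.56, 103.87], [-65.8, 70.77], [-126.05, 130.52], [-82.76, 87.17], [-180, 180]. Speed limits (degrees/s): [127.2, 127.2, 147.25, 180, 180, 180].

### API

Orientations are given as [roll, pitch, yaw] about the fixed x, y, z axes, in that order (R = Rz(yaw) Ry(pitch) Rx(roll)).
In Python, from workcell import bot gives the robot as it stands.
- The arm moves only by the tool carry_out, never from a script. Its argument "moves" is text: rows parted by semicolons, each of 7 numbers parted by spaces: the shift along the tool's x, y, z in mm, then the turn, a rotation vector about the tool's x, y, z in degrees, then the finger opening in mm, from 0 to 85.4. A call has 1 to 20 rows; each row is the pose to reach, as a shift and turn from the pose commanded when the call began, along the tool's axes at that moment; what a row does not reach only later rows make up. A row lasts 1/10 s, in which the tool goes at most 50 mm and 8.59 degrees, less where a joint would pass 70% of its speed; a pose out of reach is approached as far as the arm can. A call with a gripper value outside its range is refused whole. The fingers move at their own pace and stop on an object; "force" is the grip in N (left out, the last holds). Time passes only in rows, so rows that repeat a pose let the fingers close. It gives the time, the measured TCP pose, the force, the opening and the grip force at its end, in the units of the state.
- bot.get_obs(): the state, without advancing time (a new reading comes with each control period).
- bot.camera(name): name is "scene" or "top" or "wrist"; returns a dict with "img" (384x512x3 uint8, red, green, blue), "mtx" (3x3 intrinsics, pixels), "k1" (the pictures are not rectified: a ray, as slopes to the right and down, at radius r is drawn at 1 + k1 r^2 times it, then the intrinsics apply), "position" and "orientation" of the camera in the world; the wrist camera has in their place "mount" (4x4, takes a point from camera to tool coordinates, whose origin is the TCP and whose axes are the flange's). Camera axes: x right, y up, looking along -z (the intrinsics and any distortion apply to the point x, -y, -z); pixel columns grow to the right and rows downward; lengths in m; the calibration is good to about 2 mm. A picture is of the moment at which its call begins: read the wrist's pose just before it. There is no depth.
- bot.job_done(): hands the job in; it is judged then, once.
The state is a dict: "time": time; "q": joint angles; "qd": joint speeds; "joint_efforts": joint torques, N m; "ee_pos": TCP position; "tcp_rot": TCP orientation; "wrist_force": force on the tool from outside, world axes, zero at the start; "torque": the same for the moment, N m; "opening": finger opening in m; "grasp_force": force on a finger pad.
Only numpy, scipy, OpenCV 4.12 (cv2) and the standard library are available. Lean on these libraries where they do the work, as an engineer would, in place of code of your own. Each camera call takes 0.05 s, during which the arm holds its last target. There are 200 camera calls.

## Working session

There is one attempt and no reset: what is moved stays moved. The work goes in short steps, Python scripts to look and compute and a tool call to move; the robot and the scene stay as the last step left them, time stands still between calls to the robot, and variables do not carry over. Pictures are saved under pics/ and viewed, at most 10 in all, crops included, and the job is handed in when it is done.

Besides the shell and the picture viewer there is one more tool, called after "Request:" as name(argument=value, ...) on one line, values as JSON. carry_out: Moves the arm, as the interface text tells. Its arguments: {"type":"object","properties":{"moves":{"type":"string"},"force":{"type":"number"}},"required":["moves"]}

```bash
mkdir -p pics
cat > h.py <<'E'
import numpy as np, cv2
from scipy.spatial.transform import Rotation as R
from workcell import bot
def cam(n,obs=None):
    c=bot.camera(n)
    if n=='wrist':
        o=obs; T=np.eye(4); T[:3,:3]=rot(o['tcp_rot']); T[:3,3]=o['ee_pos']
        M=T@np.array(c['mount']); c['P'],c['Rm']=M[:3,3],M[:3,:3]
    else:
        c['P']=np.array(c['position']); c['Rm']=rot(c['orientation'])
    return c
def rot(r):
    r=np.array(r,float)
    return r if r.shape==(3,3) else R.from_euler('xyz',r,degrees=True).as_matrix()
def px2w(c,u,v,z):
    k=np.array([c['k1'],0,0,0,0],float)
    s=cv2.undistortPoints(np.array([[[u,v]]],float),np.array(c['mtx'],float),k)[0,0]
    d=c['Rm']@np.array([s[0],-s[1],-1]); return c['P']+d*(z-c['P'][2])/d[2]
def w2px(c,p):
    q=c['Rm'].T@(np.array(p)-c['P']); s=np.array([q[0],-q[1]])/-q[2]; s=s*(1+c['k1']*(s@s))
    m=np.array(c['mtx']); return (m@np.r_[s,1])[:2]
def save(c,name,box=None,k=1):
    im=c['img'][:,:,::-1]
    if box: im=im[box[1]:box[3],box[0]:box[2]]
    cv2.imwrite('pics/'+name,cv2.resize(im,None,fx=k,fy=k,interpolation=cv2.INTER_CUBIC))
E
python3 - <<'E'
from h import *
o=bot.get_obs(); print({k:o[k] for k in('time','ee_pos','tcp_rot','opening')})
import pickle
for n in('scene','top'):
    c=cam(n); print(n,c['P'],c['orientation'],c['k1']); save(c,n+'1.png',k=1.5); pickle.dump(c,open(n+'.pkl','wb'))
E
```

```text
{'time': 0.0, 'ee_pos': array([0.20127279, 0.51162125, 0.24759615]), 'tcp_rot': array([-1.79924695e+02,  9.70224955e-04,  1.58525633e+02]), 'opening': 0.08541078328753726}
scene [0.88909311 0.44250334 0.38672679] [ 57.36012321  -0.75026364 142.0048714 ] -0.14502594006805092
top [0.41601101 0.0015079  0.67807642] [ 10.2244446    0.22629888 -89.87188113] -0.023399852770110998
```

View pics/scene1.png

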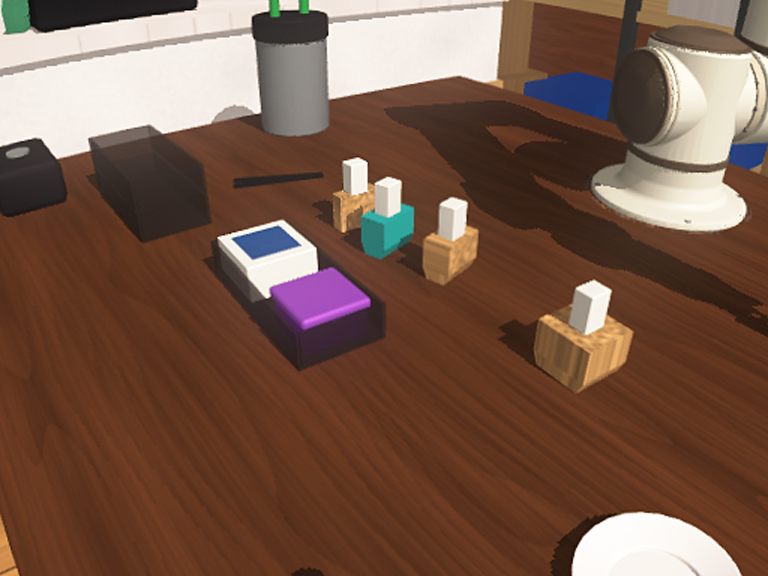

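View pics/top1.png

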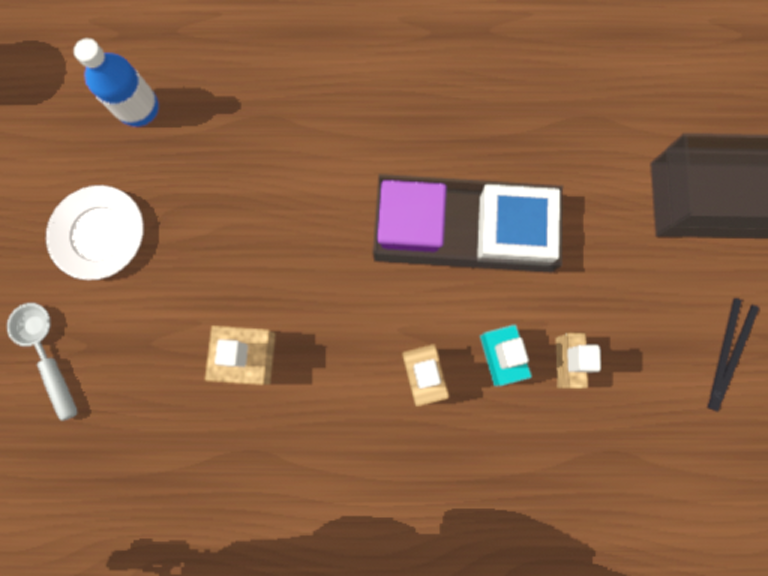

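Candidates (1.5x top picture): thick cork (240,355), cork (425,375), turquoise (505,355, look-alike), cork (575,360). The cork at (425,375) looks 36 mm thick, and the one at (575,360) looks thin. I'll check this in a close crop.

Run:
```python
from h import *
import pickle
c=pickle.load(open('top.pkl','rb')); save(c,'top2.png',(240,110,410,280),3.5)
```

```text
(no output)
```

View pics/top2.png

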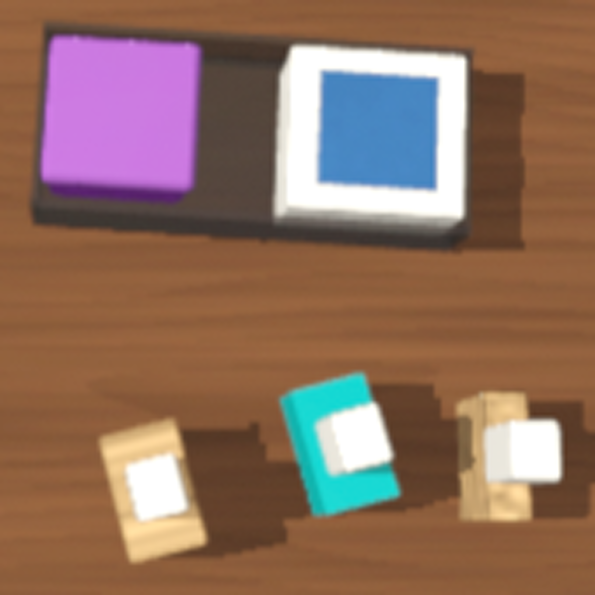

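Run:
```python
from h import *
import pickle
c=pickle.load(open('top.pkl','rb'))
f=lambda u,v,z: px2w(c,240+(u+.5)/3.5-.5,110+(v+.5)/3.5-.5,z)[:2]
def rep(n,P,z):
    W=np.array([f(*p,z) for p in P]); e=[W[(i+1)%4]-W[i] for i in range(4)]
    print(n,W.mean(0).round(4),[ (round(1e3*np.linalg.norm(x),1),round(np.degrees(np.arctan2(x[1],x[0])),1)) for x in e]); return W
rep('block',[(100,436),(175,419),(207,543),(132,562)],.05)
rep('tab',[(125,469),(178,455),(188,510),(135,521)],.09)
rep('turq',[(281,397),(364,374),(400,495),(318,516)],.05)
rep('thin',[(482,393),(527,393),(530,520),(480,520)],.05)
rep('tier',[(46,24),(470,48),(467,248),(33,222)],.042)
rep('tub',[(50,38),(200,45),(193,192),(42,183)],.05)
rep('kit',[(290,45),(467,55),(464,221),(280,212)],.048)
```

```text
block [ 0.4362 -0.0302] [(np.float64(36.7), np.float64(-77.2)), (np.float64(59.9), np.float64(-166.1)), (np.float64(36.3), np.float64(104.0)), (np.float64(60.7), np.float64(14.3))]
tab [ 0.4353 -0.0296] [(np.float64(24.4), np.float64(-75.2)), (np.float64(24.5), np.float64(-170.2)), (np.float64(23.9), np.float64(101.7)), (np.float64(23.2), np.float64(10.8))]
turq [ 0.4572 -0.1194] [(np.float64(41.6), np.float64(-74.5)), (np.float64(59.4), np.float64(-165.3)), (np.float64(40.3), np.float64(104.1)), (np.float64(58.4), np.float64(16.0))]
thin [ 0.4521 -0.1974] [(np.float64(21.6), np.float64(-90.0)), (np.float64(60.1), np.float64(178.1)), (np.float64(23.7), np.float64(90.0)), (np.float64(60.2), np.float64(-3.8))]
tier [ 0.6133 -0.0824] [(np.float64(216.4), np.float64(-93.3)), (np.float64(104.4), np.float64(176.2)), (np.float64(215.2), np.float64(86.6)), (np.float64(104.0), np.float64(-3.1))]
tub [ 0.6212 -0.0156] [(np.float64(75.5), np.float64(-92.8)), (np.float64(76.3), np.float64(176.6)), (np.float64(74.5), np.float64(86.6)), (np.float64(75.4), np.float64(-2.6))]
kit [ 0.6125 -0.1422] [(np.float64(89.3), np.float64(-93.2)), (np.float64(86.1), np.float64(176.1)), (np.float64(90.6), np.float64(87.2)), (np.float64(86.9), np.float64(-4.8))]
```

The crop shows the cork block at crop (153,490): 36 x 60 mm, yaw about 14. That's the middle one; the thin block at (505,456) is about 21 mm. The gap is at crop (240,130). I'll move above the middle block.

Request:
carry_out(moves="-416 -418 77 0 0 -35.5 60;-416 -418 77 0 0 -35.5 60;-416 -418 77 0 0 -35.5 60;-416 -418 77 0 0 -35.5 60;-416 -418 77 0 0 -35.5 60;-416 -418 77 0 0 -35.5 60;-416 -418 77 0 0 -35.5 60;-416 -418 77 0 0 -35.5 60;-416 -418 77 0 0 -35.5 60;-416 -418 77 0 0 -35.5 60;-416 -418 77 0 0 -35.5 60;-416 -418 77 0 0 -35.5 60;-416 -418 77 0 0 -35.5 60;-416 -418 77 0 0 -35.5 60;-416 -418 77 0 0 -35.5 60;-416 -418 77 0 0 -35.5 60", force=40)

```text
time: 1.7
ee_pos: [0.4352, -0.0283, 0.1716]
tcp_rot: [180.0, 0.0, -165.9]
wrist_force: [-0.1, -0.3, 0.4]
opening: 0.0601
grasp_force: 0.0
```

Run:
```python
from h import *
o=bot.get_obs(); print(o['ee_pos'],o['tcp_rot'],o['q'],o['opening'])
c=cam('wrist',o); save(c,'w1.png',k=1.5)
import pickle; pickle.dump(c,open('w1.pkl','wb'));
```

```text
[ 0.43520161 -0.0282718   0.17155362] [ 1.79996587e+02  1.73633864e-02 -1.65865253e+02] [-3.72212455e+00 -1.15207265e+01 -1.41549953e+01  8.73502509e+01
  8.57285447e-03 -1.78568707e+01] 0.06010075318367787
```

View pics/w1.png

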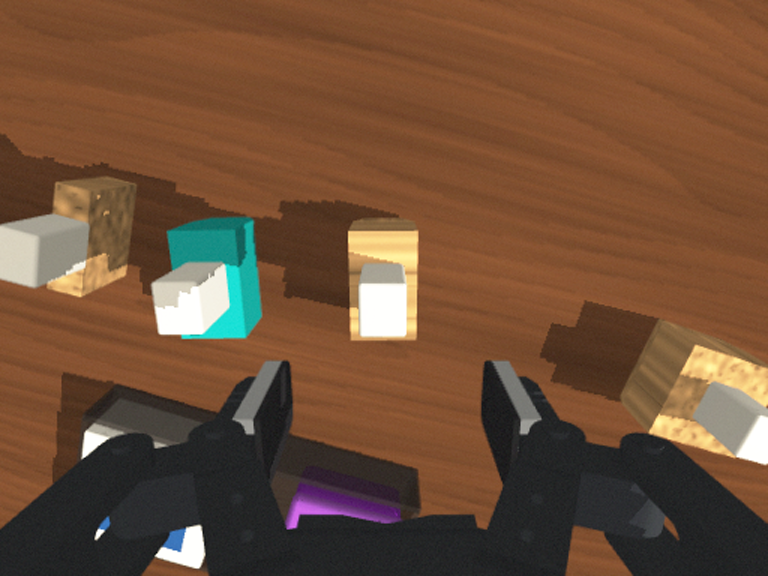

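The wrist picture shows the block aligned with the jaws, its tab top at (359–406, 282–337). I'll turn that into a position.

Run:
```python
from h import *
import pickle
c=pickle.load(open('w1.pkl','rb'))
for P,z in(([(363,282),(406,282),(405,337),(359,337)],.09),([(348,231),(418,231),(416,340),(349,340)],.05)):
    W=np.array([px2w(c,u/1.5-.17,v/1.5-.17,z)[:2] for u,v in P]); print(W.round(4),W.mean(0))
    for a,b in((1,2),(0,3),(1,0),(2,3)):
        d=W[a]-W[b]; print(round(1e3*np.linalg.norm(d),1),round(np.degrees(np.arctan2(d[1],d[0])),1))
```

```text
[[ 0.4232 -0.0427]
 [ 0.4186 -0.0242]
 [ 0.444  -0.018 ]
 [ 0.4492 -0.0385]] [ 0.43373198 -0.0308319 ]
26.2 -166.2
26.3 -170.7
19.1 104.1
21.1 104.1
[[ 0.4096 -0.0558]
 [ 0.4008 -0.0209]
 [ 0.4592 -0.0062]
 [ 0.4682 -0.0419]] [ 0.43447143 -0.03119508]
60.2 -165.9
60.2 -166.6
36.0 104.1
36.8 104.1
```

Request:
carry_out(moves="1 -2 30 0 0 0 50;1 -2 60 0 0 0 50;1 -2 80 0 0 0 50;1 -2 92 0 0 0 50;1 -2 99.5 0 0 0 50;1 -2 99.5 0 0 0 50;1 -2 99.5 0 0 0 10;1 -2 99.5 0 0 0 10;1 -2 99.5 0 0 0 10;1 -2 99.5 0 0 0 10;1 -2 99.5 0 0 0 10;1 -2 99.5 0 0 0 10;1 -2 99.5 0 0 0 10", force=40)

```text
time: 3.05
ee_pos: [0.4355, -0.0317, 0.0727]
tcp_rot: [-180.0, 0.1, -166.0]
wrist_force: [-0.8, 0.8, 5.8]
opening: 0.0215
grasp_force: 45.9
```

Gripped at 21.5 mm. Next I lift, carry it over the gap and look.

Request:
carry_out(moves="0 0 -20 0 0 0 10;0 0 -50 0 0 0 10;0 0 -80 0 0 0 10;0 0 -88 0 0 0 10;-30 -16 -88 0 0 3 10;-65 -35 -88 0 0 7 10;-100 -53 -88 0 0 11 10;-130 -69 -88 0 0 14 10;-155 -82 -88 0 0 16.5 10;-164 -87 -88 0 0 17.4 10;-164 -87 -88 0 0 17.4 10;-164 -87 -88 0 0 17.4 10;-164 -87 -88 0 0 17.4 10")

```text
time: 4.35
ee_pos: [0.6143, -0.0761, 0.1601]
tcp_rot: [180.0, -0.0, 176.7]
wrist_force: [-0.4, 0.2, -0.5]
opening: 0.0211
grasp_force: 45.2
```

Run:
```python
from h import *
o=bot.get_obs(); print(o['ee_pos'],o['tcp_rot'],o['opening'],o['grasp_force'])
import pickle
c=cam('wrist',o); save(c,'w2.png',k=1.5); pickle.dump(c,open('w2.pkl','wb'))
c=cam('top'); save(c,'t3.png',(240,100,400,230),4); pickle.dump(c,open('t3.pkl','wb'))
```

```text
[ 0.61425849 -0.07605621  0.16009564] [ 1.79998974e+02 -3.50862880e-03  1.76664379e+02] 0.021127263247169153 45.207449197769165
```

View pics/w2.png

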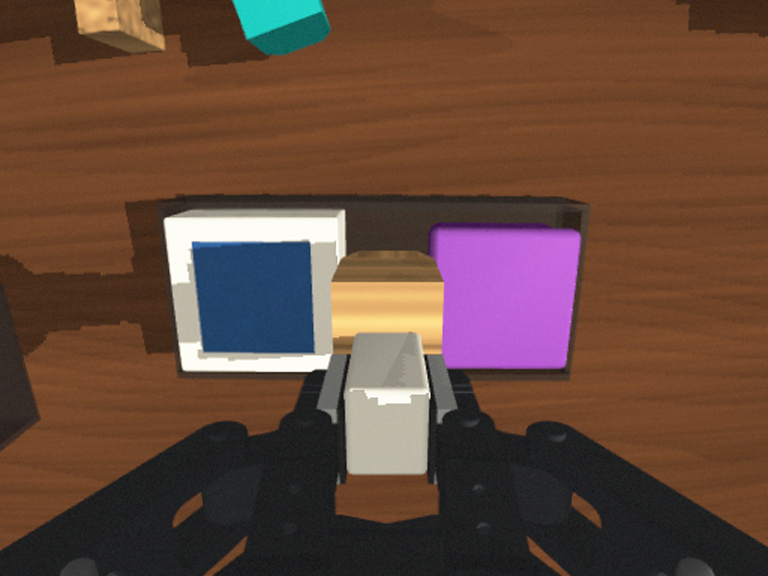

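The block hangs over the gap, between the kit (right edge about x 335–345) and the tub (left edge about x 430). I'll enlarge the gap edges.

Run:
```python
from h import *
import pickle
c=pickle.load(open('w2.pkl','rb')); save(c,'w2c.png',(200,125,310,245),5)
```

```text
(no output)
```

View pics/w2c.png

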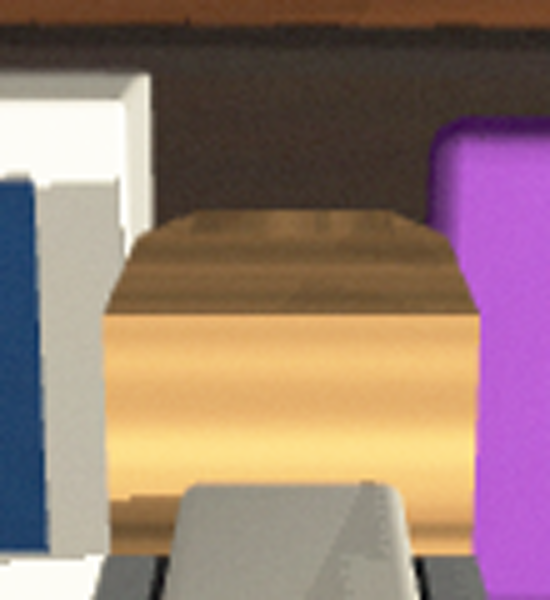

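Run:
```python
from h import *
import pickle
c=pickle.load(open('w2.pkl','rb')); a=np.radians(-3.4)
ex=np.array([np.cos(a),np.sin(a)]); ey=np.array([-np.sin(a),np.cos(a)]); tcp=np.array([.6143,-.0761])
def f(n,u,v,z):
    p=px2w(c,200+(u+.5)/5-.5,125+(v+.5)/5-.5,z)[:2]; d=p-tcp; print(n,p.round(4),'along',(1e3*d@ex).round(1),'across',(1e3*d@ey).round(1))
f('kit top br',125,98,.048); f('kit bot br',150,73,.004); f('kit side bot',154,210,.004); f('kit top2',122,230,.048)
f('tub lid',432,125,.045); f('tub lid2',428,215,.045); f('tub top',445,145,.05)
f('blk topL',105,314,.1374); f('blk topR',480,314,.1374); f('blk footL',190,212,.0874); f('blk footR',392,212,.0874)
g=lambda n,u,v,z: f(n,(u/1.5-200)*5,(v/1.5-125)*5,z)
g('tier TL',163,200,.042); g('tier TR',589,206,.042); g('tier BR',570,377,.042)
g('kit BL',183,372,.048); g('kit TL',168,220,.048); g('tub BR',568,368,.05); g('tub TR',580,235,.05)
```

```text
kit top br [ 0.5728 -0.0985] along -40.1 across -24.8
kit bot br [ 0.5742 -0.0986] along -38.7 across -24.8
kit side bot [ 0.5984 -0.0999] along -14.4 across -24.7
kit top2 [ 0.5926 -0.1006] along -20.2 across -25.8
tub lid [ 0.5799 -0.0532] along -35.7 across 20.8
tub lid2 [ 0.5936 -0.0543] along -21.9 across 20.5
tub top [ 0.5822 -0.0518] along -33.5 across 22.3
blk topL [ 0.5821 -0.0924] along -31.1 across -18.2
blk topR [ 0.5842 -0.0566] along -31.2 across 17.7
blk footL [ 0.5826 -0.0873] along -30.9 across -13.0
blk footR [ 0.5841 -0.062 ] along -31.0 across 12.3
tier TL [ 0.5593 -0.1869] along -48.3 across -113.9
tier TR [0.575  0.0282] along -45.4 across 101.8
tier BR [0.6699 0.023 ] along 49.7 across 102.3
kit BL [ 0.6516 -0.1905] along 44.0 across -112.0
kit TL [ 0.5689 -0.1833] along -39.0 across -109.7
tub BR [0.6603 0.0185] along 40.3 across 97.2
tub TR [0.5882 0.0211] along -31.9 across 95.4
```

View pics/t3.png

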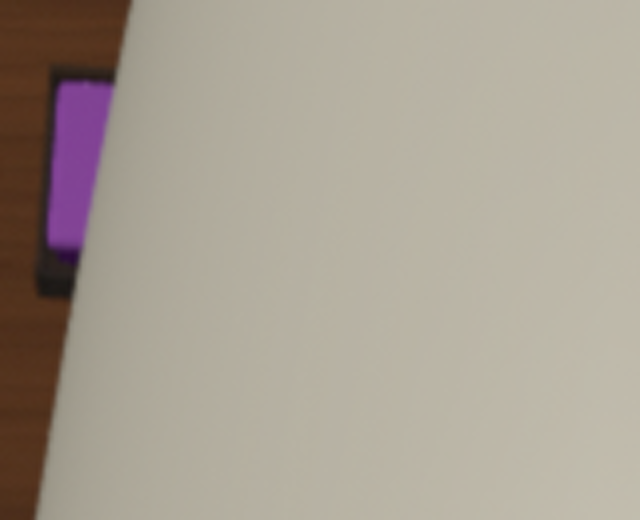

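Gap edges lie at -24.8 and +20.6 mm across, so the block needs -2 mm across and about 2.5 mm along. Then lower.

Request:
carry_out(moves="-2.5 -2 10 0 0 0 10;-2.5 -2 20 0 0 0 10;-2.5 -2 30 0 0 0 10;-2.5 -2 38 0 0 0 10;-2.5 -2 44 0 0 0 10;-2.5 -2 50 0 0 0 10;-2.5 -2 56 0 0 0 10;-2.5 -2 61 0 0 0 10;-2.5 -2 66 0 0 0 10;-2.5 -2 70 0 0 0 10;-2.5 -2 74 0 0 0 10;-2.5 -2 77 0 0 0 10;-2.5 -2 79 0 0 0 10;-2.5 -2 81 0 0 0 10;-2.5 -2 82 0 0 0 10;-2.5 -2 82 0 0 0 10")

```text
time: 6.05
ee_pos: [0.6175, -0.0784, 0.0777]
tcp_rot: [-180.0, -0.0, 176.6]
wrist_force: [0.4, -0.8, -0.7]
opening: 0.0211
grasp_force: 45.2
```

Free descent with no contact. The last 1–2 mm remain.

Request:
carry_out(moves="0 0 0.5 0 0 0 10;0 0 1 0 0 0 10;0 0 1.5 0 0 0 10;0 0 2 0 0 0 10;0 0 2 0 0 0 10")

```text
time: 6.55
ee_pos: [0.6176, -0.0784, 0.0768]
tcp_rot: [-180.0, 0.0, 176.6]
wrist_force: [-2.7, 1.5, 6.6]
opening: 0.0214
grasp_force: 46.3
```

It touches the floor at the expected height. Release and retreat.

Request:
carry_out(moves="0 0 -1 0 0 0 22;0 0 -1 0 0 0 28;0 0 -1 0 0 0 40;0 0 -1 0 0 0 45;0 0 -1 0 0 0 45;0 0 -1 0 0 0 45;0 0 -10 0 0 0 45;0 0 -30 0 0 0 45;0 0 -60 0 0 0 45;0 0 -100 0 0 0 45;40 0 -130 0 0 0 45;80 0 -130 0 0 0 45;120 0 -130 0 0 0 45;150 0 -130 0 0 0 45;150 0 -130 0 0 0 45;150 0 -130 0 0 0 45;150 0 -130 0 0 0 45")

```text
time: 8.25
ee_pos: [0.4685, -0.0697, 0.2062]
tcp_rot: [-180.0, 0.0, 176.6]
wrist_force: [0.3, -0.5, 0.0]
opening: 0.0449
grasp_force: 0.0
```

Run:
```python
from h import *
o=bot.get_obs(); print(o['ee_pos'],o['time'])
import pickle
a=cam('scene')['img'][120:260,120:300,::-1]; c=cam('wrist',o)
pickle.dump(c,open('w3.pkl','wb'))
w=c['img'][:,:,::-1]
a=cv2.resize(a,(494,384)); b=cv2.hconcat([a,w]); cv2.imwrite('pics/fin.png',cv2.resize(b,None,fx=.79,fy=.79))
```

```text
[ 0.46847751 -0.06967315  0.20618408] 8.25
```

View pics/fin.png

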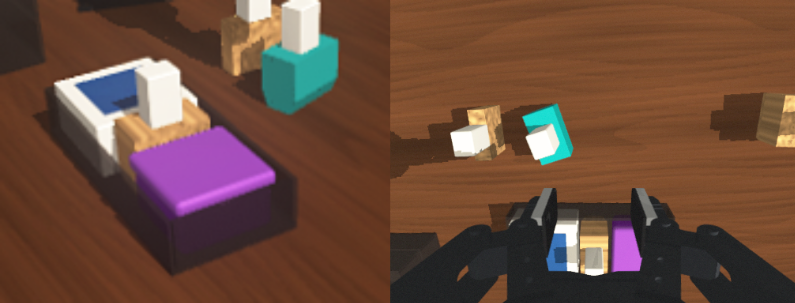

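The picture shows the cork block upright in the gap (left half, about (160,115)), its top just above the tub's. The tub, kit, thick block and turquoise block are undisturbed.

```bash
python3 -c "
from workcell import bot
print(bot.job_done())"
```

```text
the job is handed in; nothing more can be done
None
```

The middle cork block is standing upright on the tier's floor in the gap between tub and test kit; the tub and the thickest block showed no movement in the final picture, and I handed the job in after about 8 s of robot time.

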